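Shut the curing cabinet

TASK

A boxed ring stands in the small curing cabinet, the white one with the orange-framed amber door. Push that door fully shut until it snaps home on its catch and sits flush, then draw back clear of it. The neighbouring cabinet with the blue door is airing: leave its door open just as it stands.

Things in the scene. Friction and masses are not known exactly. Their poses are not given: they have to be found in the camera images.
- amber_door (a joint): Orange-framed amber-window door on a white cabinet fixed to the bench. Rad: 0 = shut flush, grows as its free (right) edge swings out to the robot; starts 0.4 to 1.1, stays where left (friction 0.04 N m); closing is anticlockwise from above. From about 0.09 a sprung catch resists (4 to 7 N at amber_push); past about 0.04 it snaps in, draws the door to 0 and holds it.
- amber_push (a point): Where to push the amber door: on its outer face, 125 mm along the door from the hinge axis, 28 mm in from the free edge, 25 mm below the top edge (the top 40 mm is a flat rail). Moves with the door. x axis: into the door; y: along it to the hinge; z up. Door 158 wide, 146 high, 12 mm thick, top edge 154 mm above the bench; a knob 18 mm proud sits low on it, 53 mm above the bench.
- amber_hinge (a point): Point on the amber door's upright hinge axis (its left edge seen from the robot), at the height of amber_push; the axis lies 6 mm behind the outer face, mid-thickness. Axes as amber_push, turning with the door. The cabinet behind is 160 wide, 140 deep, 156 mm high (a timer knob on top adds 8 mm).
- blue_push (a point): The same point as amber_push, on the blue-framed door of the second, otherwise alike white cabinet beside it; that door is also hinged on the left and stands 0.4 to 1.1 rad open. Not to be moved.

How it is judged (in metres and radians):
At the end, for the whole second after the job is handed in: The amber door is seated on its catch, within 0.03 rad of fully shut, and at rest; the blue door's push point is within 20 mm of where it stood (value of joint amber_door below 0.03 rad and velocity of joint amber_door between -0.05 and 0.05 rad/s and distance of blue_push from where it was at the start of the episode below 0.02 m); the robot touches nothing.
It fails at once if the blue door is moved by more than 20 mm (distance of blue_push from where it was at the start of the episode above 0.02 m).
It also fails if it takes over 35 s, if anything falls off the work surface, if the arm or the gripper's body presses on something with over 40 N, if the wrist force passes 120 N, or if a joint passes its speed limit or range.

ROBOT

A 6-joint arm with a two-finger parallel gripper is mounted at the origin on a cart in front of the work surface, level with it; the furniture and walls round the work are solid. World frame = base frame: x ahead of the robot, y to its left, z up, the work surface at z = 0. Lengths are in m, angles in degrees, forces in N, time in s.
With the tool pointing down it reaches from about 0.4 to 0.825 m from the base axis. Payload 7 kg.
Tool frame: the origin (TCP) lies midway between the tips of the shut fingers; the grasp point (between the pads) lies 19 mm behind it; x points along the fingers, z is the direction in which the jaws open and shut, and the axes are right-handed (so a half turn about x gives the same grasp; the last joint's range is limited). The gripper opens to 88 mm and grips with 3 to 60 N. Pads are 19 mm wide; open, the fingers measure 130 mm over their backs; the gripper's body (78 mm by 193 mm) begins 47 mm behind the grasp point.
Start: joints at [92.882, 20.546, 0.682, 0, -70.136, -16.507], TCP at [0.159, 0.656, 0.203] pointing down, gripper open.
Joint ranges: [-176.03, 176.03], [-82.01, 121.73], [-58.28, 71.71], [-173.87, 95.51], [-174.79, -0.11], [-173.66, 173.66]. Speed limits (degrees/s): [136.94, 136.94, 172.46, 180, 180, 180].

INTERFACE

Orientations are given as [roll, pitch, yaw] about the fixed x, y, z axes, in that order (R = Rz(yaw) Ry(pitch) Rx(roll)).
In Python, from plant import ctrl gives the robot as it stands.
- The arm moves only by the tool servo_tool, never from a script. Its argument "motion" is a list of rows, each an object with "offset": the shift along the tool's x, y, z in m, a list of three; "roll": the turn about the tool's x in degrees; "claw": the opening, from -1 (shut) to 1 (fully open), so that 0 is half open. In form: [{"offset": [x, y, z], "roll": roll, "claw": claw}, ...]. A call has 1 to 12 rows; each row shifts and turns the commanded pose from where the row before left it, along the tool's axes as they then stand; what a row does not reach is not made up. A row lasts 1/8 s, in which the tool goes at most 62.5 mm and 10.7 degrees, less where a joint would pass 70% of its speed; a pose out of reach is approached as far as the arm can. A call is refused whole if a number of a shift passes 0.0625 or a number of a turn 10.7, either way. A call with a gripper value outside its range is refused whole. The fingers move at their own pace and stop on an object; the grip force is fixed at half the most. Time passes only in rows, so rows that do not move let the fingers close. It gives the time, the measured TCP pose, the force and the opening at its end, in the units of the state.
- ctrl.get_obs(): the state, without advancing time (a new reading comes with each control period).
- ctrl.snapshot(name): name is "scene" or "top" or "wrist"; returns a dict with "frame" (400x640x3 uint8, blue, green, red), "z_map" (400x640 float32, m along the optical axis (not along the pixel's ray), 0 where there is no reading), "mtx" (3x3 intrinsics, pixels), "k1" (the pictures are not rectified: a ray, as slopes to the right and down, at radius r is drawn at 1 + k1 r^2 times it, then the intrinsics apply), "extrinsics" (4x4, takes a point from camera to world coordinates). Camera axes: x right, y up, looking along -z (the intrinsics and any distortion apply to the point x, -y, -z); pixel columns grow to the right and rows downward; lengths in m; the calibration is good to about 2 mm. A picture is of the moment at which its call begins.
- ctrl.close_job(): hands the job in, once; it reports no verdict.
The state is a dict: "clock": time; "joint_pos": joint angles; "qvel": joint speeds; "tau": joint torques, N m; "tool_pos": TCP position; "orientation": TCP orientation; "force": force on the tool from outside, world axes, zero at the start; "moment": the same for the moment, N m; "opening": finger opening in m.
Only numpy, scipy, OpenCV 4.12 (cv2) and the standard library are available. Lean on these libraries where they do the work, as an engineer would, in place of code of your own. Each camera call takes 0.05 s, during which the arm holds its last target.

## Working session

There is one attempt and no reset: what is moved stays moved. The work goes in short steps, Python scripts to look and compute and a tool call to move; the robot and the scene stay as the last step left them, time stands still between calls to the robot, and variables do not carry over. Pictures are saved under pics/ and viewed, and the job is handed in when it is done.

Besides the shell and the picture viewer there is one more tool, called after "Call:" by a JSON object that holds its "fn" and its "kwargs", one argument or row to a line. servo_tool: Moves the arm, as the interface text tells. Its arguments: {"type":"object","properties":{"motion":{"type":"array"}},"required":["motion"]}

```bash
mkdir -p pics; ls; cat > h.py <<'E'
import numpy as np, cv2
from plant import ctrl
def save(n,f):
    s=ctrl.snapshot(n); cv2.imwrite(f'pics/{f}.png',s['frame']); np.savez(f'{f}.npz',**s); return s
def pts(s,uv):
    uv=np.atleast_2d(np.asarray(uv,float)); K=s['mtx']; k=float(s['k1'])
    xd=(uv-[K[0,2],K[1,2]])/[K[0,0],K[1,1]]
    x=xd.copy()
    for _ in range(20): x=xd/(1+k*(x**2).sum(1,keepdims=True))
    return x
def world(s,uv,depth=None):
    x=pts(s,uv); uv=np.atleast_2d(uv).astype(int)
    d=s['z_map'][uv[:,1],uv[:,0]] if depth is None else depth
    P=np.c_[x[:,0]*d,-x[:,1]*d,-d]; T=s['extrinsics']
    return P@T[:3,:3].T+T[:3,3]
E
python3 - <<'E'
from h import *
o=ctrl.get_obs(); print(o)
for n in('scene','top','wrist'):
    s=save(n,n+'0'); print(n,s['mtx'].round(1).tolist(),s['k1'],s['extrinsics'].round(3).tolist(),(s['z_map']>0).mean())
E
```

```text
pics
{'clock': 0.0, 'joint_pos': array([ 9.28798949e+01,  2.05923456e+01,  6.33307623e-01, -2.20832095e-02,
       -7.01378133e+01, -1.65067769e+01]), 'qvel': array([ 0.01962513, -0.01228354,  0.02062574,  0.13175909,  0.04448947,
        0.05118979]), 'tau': array([ 7.39320203e-04, -5.82710016e+01,  2.93051237e+01,  6.99691191e+00,
        6.98405929e-03, -1.50035248e-04]), 'tool_pos': array([0.1589234 , 0.65545599, 0.20210276]), 'orientation': array([  4.41048888,  89.90094814, -99.22391361]), 'force': array([-0.34506329,  0.14338167,  0.20000185]), 'moment': array([0.00722596, 0.04816481, 0.04282385]), 'opening': 0.08772819167939175}
scene [[377.4, 0.0, 323.6], [0.0, 377.4, 199.7], [0.0, 0.0, 1.0]] -0.04477638879819535 [[0.864, 0.193, -0.465, 0.076], [-0.503, 0.345, -0.793, -0.817], [0.007, 0.919, 0.395, 0.522], [0.0, 0.0, 0.0, 1.0]] 0.82939453125
top [[445.8, 0.0, 309.8], [0.0, 445.8, 193.9], [0.0, 0.0, 1.0]] -0.07719692698299166 [[-0.012, 0.986, -0.169, 0.398], [-1.0, -0.014, -0.016, -0.027], [-0.018, 0.169, 0.986, 1.015], [0.0, 0.0, 0.0, 1.0]] 0.99593359375
wrist [[302.1, 0.0, 318.7], [0.0, 302.1, 197.7], [0.0, 0.0, 1.0]] -0.04138777699589714 [[-0.234, 0.943, 0.238, 0.224], [-0.972, -0.228, -0.056, 0.641], [0.002, -0.245, 0.97, 0.384], [0.0, 0.0, 0.0, 1.0]] 0.94883984375
```

View pics/scene0.png

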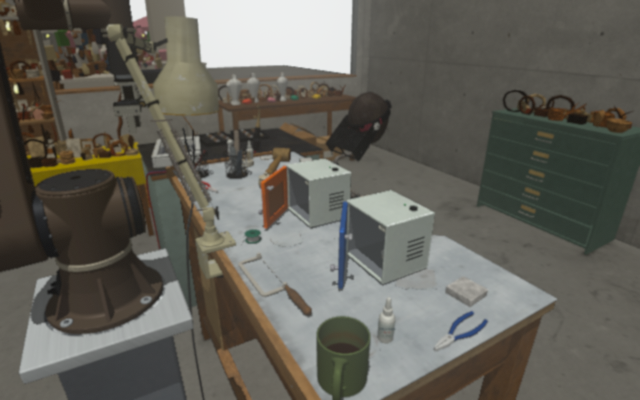

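View pics/top0.png

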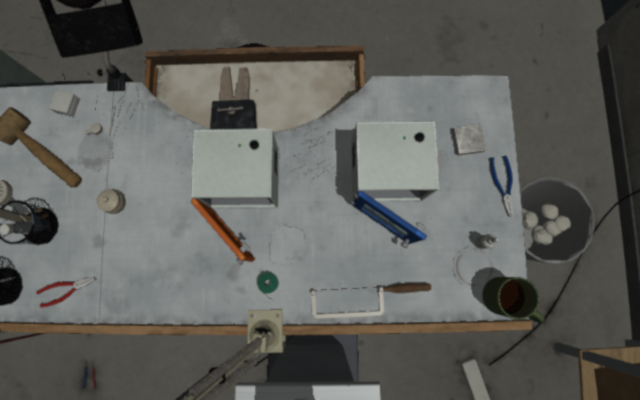

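View pics/wrist0.png

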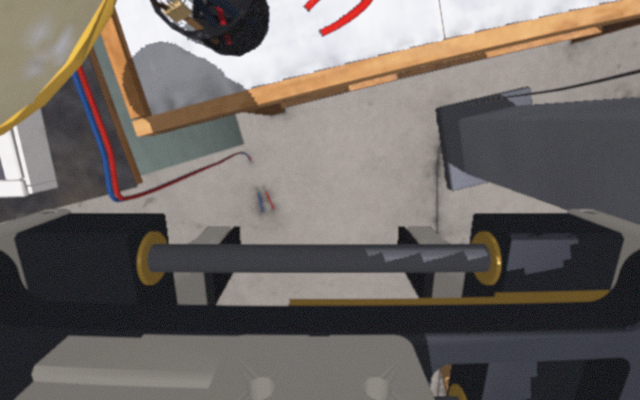

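The top view shows the amber door edge-on from (195,200) at the hinge to (250,258) at the free edge. The blue door runs from (358,195) to (425,238). A lamp base stands at (267,330), and its arm leans away to the lower left, so it may be in the way. I'll measure the doors and the lamp next.

```bash
cat > m.py <<'E'
from h import *
L=lambda f:dict(np.load(f+'.npz'))
def cloud(s):
    h,w=s['z_map'].shape; u,v=np.meshgrid(np.arange(w),np.arange(h))
    return world(s,np.c_[u.ravel(),v.ravel()],s['z_map'].ravel()).reshape(h,w,3)
def doors(s,name):
    hsv=cv2.cvtColor(s['frame'],cv2.COLOR_BGR2HSV); P=cloud(s)
    for c,lo,hi in(('amber',(5,150,90),(18,255,255)),('blue',(105,130,60),(125,255,255))):
        m=cv2.inRange(hsv,lo,hi)
        n,lab,st,ce=cv2.connectedComponentsWithStats(m)
        for i in range(1,n):
            if st[i,4]<60: continue
            q=P[(lab==i)&(s['z_map']>0)]
            if len(q)==0: continue
            print(name,c,st[i].tolist(),'min',q.min(0).round(3),'max',q.max(0).round(3))
            t=q[(q[:,2]>.145)&(q[:,2]<.165)]
            if len(t)>20:
                r=cv2.minAreaRect((t[:,:2]).astype(np.float32)); print('  top n',len(t),'z',np.median(t[:,2]).round(3),'box',cv2.boxPoints(r).round(3).tolist(),'size',np.round(r[1],3))
E
python3 - <<'E'
from m import *
for n in('top0','scene0'): doors(L(n),n)
s=L('scene0');P=cloud(s)
for uv in [(215,240),(205,210),(190,180),(170,140),(150,100),(130,60),(115,32),(183,25),(185,70),(160,105),(215,105),(290,190),(318,165),(345,170)]:
    print(uv,P[uv[1],uv[0]].round(3))
s=L('top0');P=cloud(s)
for uv in [(267,330),(240,355),(210,380),(185,398),(267,283),(195,131),(270,131),(277,200),(195,198),(360,125),(436,190),(360,190)]:
    print('top',uv,P[uv[1],uv[0]].round(3))
E
```

```text
top0 amber [192, 199, 54, 61, 423] min [0.421 0.115 0.133] max [0.539 0.219 0.159]
  top n 415 z 0.154 box [[0.4189999997615814, 0.12099999934434891], [0.4259999990463257, 0.11299999803304672], [0.5429999828338623, 0.21400000154972076], [0.5360000133514404, 0.22200000286102295]] size [0.154 0.011]
top0 blue [504, 157, 8, 37, 82] min [ 0.565 -0.479  0.005] max [ 0.652 -0.467  0.014]
top0 blue [491, 158, 13, 37, 85] min [ 0.564 -0.456  0.005] max [ 0.65  -0.435  0.014]
top0 blue [358, 192, 68, 47, 418] min [ 0.456 -0.235  0.145] max [ 0.548 -0.108  0.159]
  top n 416 z 0.154 box [[0.45399999618530273, -0.23100000619888306], [0.460999995470047, -0.2370000034570694], [0.5519999861717224, -0.1120000034570694], [0.5440000295639038, -0.10599999874830246]] size [0.154 0.01 ]
top0 blue [361, 208, 42, 30, 115] min [ 0.468 -0.214  0.02 ] max [ 0.534 -0.125  0.038]
scene0 amber [261, 167, 25, 61, 374] min [0.421 0.109 0.014] max [0.638 0.553 0.156]
  top n 121 z 0.152 box [[0.4180000126361847, 0.11699999868869781], [0.4259999990463257, 0.1080000028014183], [0.5389999747276306, 0.2049999982118606
[... 712 characters left out ...]
0, 60) [0.152 0.231 0.476]
(115, 32) [0.131 0.254 0.538]
(183, 25) [0.385 0.735 0.569]
(185, 70) [0.37  0.714 0.413]
(160, 105) [0.267 0.739 0.289]
(215, 105) [0.467 0.705 0.277]
(290, 190) [0.553 0.21  0.071]
(318, 165) [0.629 0.162 0.156]
(345, 170) [0.676 0.081 0.156]
top (267, 330) [0.281 0.076 0.103]
top (240, 355) [0.252 0.111 0.208]
top (210, 380) [0.227 0.146 0.284]
top (185, 398) [0.214 0.17  0.339]
top (267, 283) [0.371 0.087 0.001]
top (195, 131) [0.679 0.218 0.155]
top (270, 131) [0.675 0.065 0.157]
top (277, 200) [0.556 0.063 0.019]
top (195, 198) [0.541 0.214 0.153]
top (360, 125) [ 0.683 -0.116  0.16 ]
top (436, 190) [ 0.398 -0.027  1.015]
top (360, 190) [ 0.552 -0.112  0.153]
```

```bash
python3 - <<'E'
from m import *
s=L('scene0'); cv2.imwrite('pics/z1.png',cv2.resize(s['frame'][:260,:260],None,fx=2.3,fy=2.3,interpolation=cv2.INTER_CUBIC))
P=cloud(s)
for v in (3,10,20,30,60,100,150,200,250):
    print(v,[(u,P[v,u].round(2).tolist()) for u in (3,15,28,45,70,95,115,130,150,165) if s['z_map'][v,u]>0 and P[v,u][0]<1.2 and P[v,u][1]<1.2])
E
```

```text
3 [(15, [-0.1, 0.6, 0.62]), (28, [-0.05, 0.48, 0.61]), (45, [-0.01, 0.46, 0.61]), (70, [0.04, 0.61, 0.62]), (95, [0.11, 0.61, 0.63]), (115, [0.16, 0.61, 0.63])]
10 [(28, [-0.06, 0.54, 0.6]), (45, [-0.02, 0.51, 0.6]), (70, [0.04, 0.6, 0.61]), (95, [0.1, 0.61, 0.61]), (115, [0.16, 0.61, 0.61]), (130, [0.21, 0.64, 0.61])]
20 [(28, [-0.07, 0.6, 0.58]), (45, [-0.03, 0.6, 0.58]), (70, [0.03, 0.6, 0.58]), (95, [0.1, 0.62, 0.58]), (115, [0.15, 0.6, 0.58]), (130, [0.2, 0.62, 0.58]), (165, [0.33, 0.78, 0.59])]
30 [(45, [-0.04, 0.64, 0.55]), (70, [0.03, 0.64, 0.55]), (115, [0.13, 0.25, 0.54]), (130, [0.19, 0.62, 0.55]), (165, [0.33, 0.79, 0.55])]
60 [(3, [-0.08, 0.15, 0.49]), (115, [0.14, 0.62, 0.46]), (130, [0.15, 0.23, 0.48])]
100 [(3, [-0.08, 0.01, 0.43]), (130, [0.16, 0.63, 0.33]), (150, [0.18, 0.2, 0.38]), (165, [0.28, 0.71, 0.31])]
150 [(3, [-0.09, -0.02, 0.35]), (15, [-0.08, -0.02, 0.35]), (165, [0.19, 0.15, 0.27])]
200 [(3, [-0.11, -0.05, 0.27]), (15, [-0.09, -0.05, 0.27]), (28, [-0.07, -0.04, 0.26]), (45, [-0.05, -0.05, 0.26]), (70, [-0.01, -0.07, 0.26]), (95, [0.03, -0.06, 0.25]), (115, [0.06, -0.05, 0.24]), (130, [0.09, -0.05, 0.23]), (150, [0.19, 0.95, -0.17]), (165, [0.25, 0.94, -0.18])]
250 [(3, [-0.13, -0.08, 0.19]), (15, [-0.11, -0.08, 0.19]), (28, [-0.09, -0.07, 0.18]), (45, [-0.07, -0.07, 0.17]), (70, [-0.03, -0.06, 0.16]), (95, [0.01, -0.07, 0.15]), (115, [0.04, -0.06, 0.14]), (130, [0.07, -0.03, 0.11]), (165, [0.15, 0.15, -0.0])]
```

View pics/z1.png

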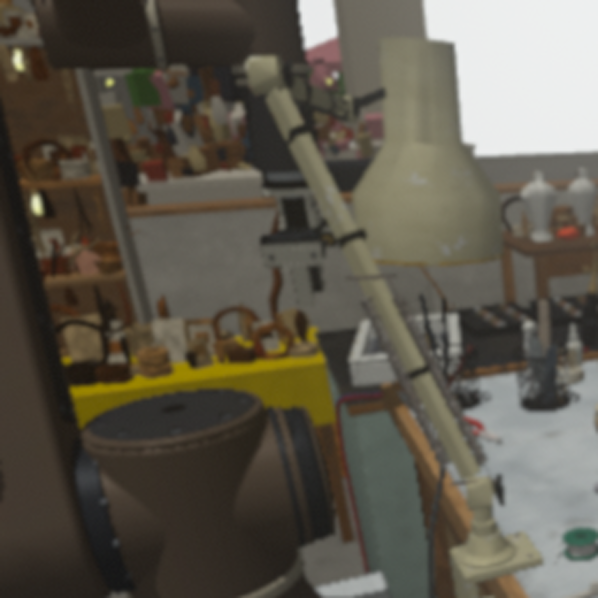

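```bash
python3 - <<'E'
from m import *
s=L('scene0');P=cloud(s)
for v in range(24,56,4):
    print(v,[(u,P[v,u].round(2).tolist()) for u in range(108,172,4) if s['z_map'][v,u]>0 and P[v,u][0]<1.0 and P[v,u][1]<1.])
g=P[15:112,150:222].reshape(-1,3); g=g[(g[:,1]<.95)&(g[:,1]>.55)&(g[:,0]>.22)&(g[:,0]<.6)]
for z in (.27,.3,.35,.4,.45,.5,.55):
    q=g[abs(g[:,2]-z)<.02]; print(z,q.min(0).round(3),q.max(0).round(3))
E
```

```text
24 [(108, [0.13, 0.61, 0.57]), (112, [0.14, 0.61, 0.57]), (116, [0.16, 0.61, 0.57]), (120, [0.15, 0.26, 0.56]), (124, [0.18, 0.61, 0.57]), (128, [0.19, 0.62, 0.57]), (132, [0.21, 0.64, 0.57]), (168, [0.34, 0.77, 0.57])]
28 [(108, [0.12, 0.26, 0.55]), (112, [0.13, 0.26, 0.55]), (116, [0.13, 0.25, 0.55]), (120, [0.14, 0.26, 0.55]), (124, [0.15, 0.26, 0.55]), (128, [0.19, 0.61, 0.56]), (132, [0.2, 0.63, 0.56]), (168, [0.34, 0.77, 0.56])]
32 [(108, [0.12, 0.26, 0.54]), (112, [0.12, 0.26, 0.54]), (116, [0.13, 0.26, 0.54]), (120, [0.14, 0.25, 0.54]), (124, [0.15, 0.26, 0.54]), (128, [0.19, 0.61, 0.54]), (132, [0.2, 0.63, 0.54]), (168, [0.33, 0.77, 0.55])]
36 [(108, [0.11, 0.26, 0.53]), (112, [0.12, 0.26, 0.53]), (116, [0.13, 0.25, 0.53]), (120, [0.14, 0.26, 0.53]), (124, [0.15, 0.26, 0.53]), (128, [0.17, 0.38, 0.53]), (132, [0.18, 0.43, 0.53]), (168, [0.33, 0.77, 0.53])]
40 [(108, [0.13, 0.62, 0.52]), (112, [0.12, 0.27, 0.52]), (116, [0.13, 0.27, 0.52]), (120, [0.14, 0.25, 0.52]), (124, [0.15, 0.26, 0.52]), (128, [0.16, 0.36, 0.52]), (132, [0.18, 0.42, 0.52]), (136, [0.19, 0.47, 0.52]), (1
[... 792 characters left out ...]
7, 0.49]), (152, [0.26, 0.71, 0.49]), (156, [0.28, 0.72, 0.49]), (168, [0.33, 0.77, 0.49])]
52 [(108, [0.12, 0.64, 0.48]), (112, [0.13, 0.62, 0.48]), (116, [0.14, 0.62, 0.48]), (120, [0.13, 0.26, 0.49]), (124, [0.14, 0.25, 0.49]), (128, [0.15, 0.25, 0.49]), (132, [0.19, 0.62, 0.48]), (136, [0.2, 0.63, 0.48]), (148, [0.25, 0.71, 0.48]), (152, [0.27, 0.75, 0.48]), (168, [0.33, 0.77, 0.48])]
0.27 [0.261 0.66  0.251] [0.492 0.749 0.29 ]
0.3 [0.255 0.659 0.28 ] [0.493 0.792 0.32 ]
0.35 [0.257 0.663 0.33 ] [0.494 0.808 0.37 ]
0.4 [0.274 0.684 0.38 ] [0.477 0.801 0.42 ]
0.45 [0.312 0.716 0.43 ] [0.446 0.802 0.469]
0.5 [0.255 0.683 0.481] [0.45  0.794 0.518]
0.55 [0.329 0.727 0.531] [0.45 0.8  0.57]
```

```bash
python3 - <<'E'
from m import *
# lamp points from wrist and top view
s=L('wrist0');P=cloud(s)
for v in (5,40,80,120): print(v,[(u,P[v,u].round(3).tolist()) for u in (5,30,60,90,105) if s['z_map'][v,u]>0])
s=L('top0');P=cloud(s);z=P[...,2]; m=(z>.3)&(s['z_map']>0)
v,u=np.nonzero(m); print(len(v), P[m].min(0),P[m].max(0))
E
```

```text
5 [(5, [0.278, 0.721, 0.292]), (30, [0.279, 0.718, 0.286]), (60, [0.281, 0.714, 0.278]), (90, [0.284, 0.711, 0.266]), (105, [0.284, 0.708, 0.261])]
40 [(5, [0.271, 0.728, 0.288]), (30, [0.272, 0.727, 0.28]), (60, [0.273, 0.723, 0.271]), (90, [0.275, 0.72, 0.259]), (105, [0.373, 0.859, 0.012])]
80 [(5, [0.264, 0.742, 0.279]), (30, [0.264, 0.74, 0.271]), (60, [0.264, 0.736, 0.261]), (90, [0.352, 0.928, -0.039]), (105, [0.363, 0.944, -0.097])]
120 [(5, [0.256, 0.764, 0.264]), (30, [0.32, 1.012, -0.014]), (60, [0.314, 0.992, -0.039]), (90, [0.301, 0.942, -0.03]), (105, [0.297, 0.927, -0.038])]
210 [0.20151101 0.15246852 0.30001161] [0.22608291 0.19507635 0.34150411]
```

The scene depth shows the lamp is a barrier. Its stem rises from (0.27, 0.06, 0) to an elbow at about (0.13, 0.26, 0.56). A thin second link at z≈0.52 then runs to the shade at about (0.3, 0.77). The tool hangs on the robot's side of that link, so I'll back away in -x, rise above it, cross over, and then come down at the door.

Call:
{"fn": "servo_tool", "kwargs": {
  "motion": [
    {"offset": [0,-0.022,0.0225],"roll": 0,"claw": 1},
    {"offset": [0,-0.022,0.0225],"roll": 0,"claw": 1},
    {"offset": [0,-0.022,0.0225],"roll": 0,"claw": 1},
    {"offset": [-0.03,0,0],"roll": 0,"claw": 1},
    {"offset": [-0.04,0,0],"roll": 0,"claw": 1}
  ]
}}

```text
clock: 0.78
tool_pos: [0.0785, 0.605, 0.2729]
orientation: [17.5, 89.9, -86.1]
force: [0.4, 1.1, 1.7]
opening: 0.0878
```

```bash
cat > st.py <<'E'
from m import *
import json
def st():
    o=ctrl.get_obs(); 
    print('t',round(o['clock'],2),'q',o['joint_pos'].round(2).tolist(),'p',o['tool_pos'].round(4).tolist(),'jaw',round(float(o['orientation'][2]-o['orientation'][0]),1),'F',o['force'].round(1).tolist(),'M',o['moment'].round(2).tolist(),'tau',o['tau'].round(1).tolist(),'op',round(float(o['opening']),3))
    open('log.txt','a').write(json.dumps([o['joint_pos'].tolist(),o['tool_pos'].tolist()])+'\n')
E
python3 - <<'E'
from st import *
st(); save('scene','s1')
E
```

```text
t 0.78 q [100.92, 12.5, -1.43, -0.02, -76.21, -24.49] p [0.0785, 0.605, 0.2729] jaw -103.6 F [0.4, 1.1, 1.7] M [0.17, -0.01, -0.01] tau [0.2, -47.3, 27.3, 6.9, 1.1, -0.0] op 0.088
```

View pics/s1.png

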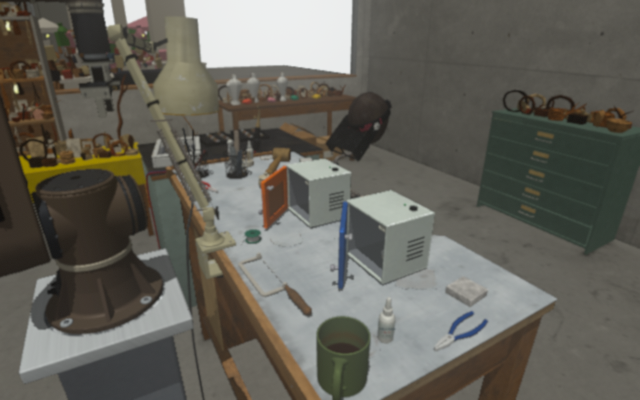

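The gripper is now at pixels (75–120, 0–110), left of the lamp elbow at (118,32), and the lamp has not moved. Next I rise.

Call:
{"fn": "servo_tool", "kwargs": {
  "motion": [
    {"offset": [-0.05,0,0],"roll": 0,"claw": 1},
    {"offset": [-0.05,0,0],"roll": 0,"claw": 1},
    {"offset": [-0.05,0,0],"roll": 0,"claw": 1},
    {"offset": [-0.05,0,0],"roll": 0,"claw": 1}
  ]
}}

```text
clock: 1.32
tool_pos: [0.079, 0.6056, 0.4746]
orientation: [-94.4, 90.0, 162.0]
force: [-0.2, 1.4, 0.9]
opening: 0.0878
```

```bash
python3 - <<'E'
from st import *
st(); 
import scipy.optimize as so
D=[json.loads(l) for l in open('log.txt')]
D.append([[92.88,20.5923,.6333,-.022,-70.138,-16.507],[.1589,.65546,.2021]])
for q,p in D:
    a=np.radians(q[0]); f=np.cos(a)*p[0]+np.sin(a)*p[1]; s=-np.sin(a)*p[0]+np.cos(a)*p[1]; print(round(f,4),round(s,4),p[2])
A=[];b=[]
for q,p in D:
    a=np.radians(q[0]); f=np.cos(a)*p[0]+np.sin(a)*p[1]
    q2=np.radians(q[1]);g=np.radians(q[1]-q[2])
    A.append([np.sin(q2),np.cos(g),0]);b.append(f)
    A.append([np.cos(q2),-np.sin(g),1]);b.append(p[2])
x,res,rk,sv=np.linalg.lstsq(np.array(A),np.array(b),rcond=None); print('L1 L2 h-tool',x,res,sv, np.array(A)@x-b)
E
```

```text
t 1.32 q [100.87, 11.97, 23.02, -0.01, -101.04, -24.49] p [0.079, 0.6056, 0.4746] jaw 256.4 F [-0.2, 1.4, 0.9] M [0.2, -0.03, -0.02] tau [-0.3, -50.0, 27.1, 7.3, 1.3, -0.0] op 0.088
0.5791 -0.1917 0.27287302810250397
0.5799 -0.1917 0.47455255796898044
0.6466 -0.1916 0.2021
L1 L2 h-tool [ 0.59939301  0.46361401 -0.20066623] [5.86393464e-07] [2.42707061 1.76026691 0.10386834] [ 5.82474031e-04 -2.38378423e-05 -4.83625934e-04 -5.22723287e-05
 -6.42652743e-05  7.61101710e-05]
```

Call:
{"fn": "servo_tool", "kwargs": {
  "motion": [
    {"offset": [-0.05,0,0],"roll": 0,"claw": 1},
    {"offset": [-0.05,0,0],"roll": 0,"claw": 1},
    {"offset": [-0.04,0,0],"roll": 0,"claw": 1},
    {"offset": [0,0.02,0.015],"roll": 0,"claw": 1},
    {"offset": [0,0.04,0.029],"roll": 0,"claw": 1},
    {"offset": [0,0.04,0.029],"roll": 0,"claw": 1}
  ]
}}

```text
clock: 2.08
tool_pos: [0.1595, 0.5108, 0.6124]
orientation: [17.2, 89.9, -86.4]
force: [0.3, -0.5, 1.1]
opening: 0.0874
```

```bash
python3 - <<'E'
from st import *
st(); save('scene','s2')
E
```

```text
t 2.08 q [93.66, 8.82, 37.24, -0.0, -118.47, -17.25] p [0.1595, 0.5108, 0.6124] jaw -103.6 F [0.3, -0.5, 1.1] M [0.0, -0.05, -0.04] tau [4.3, -36.0, 28.6, 6.2, -0.1, -0.8] op 0.087
```

View pics/s2.png

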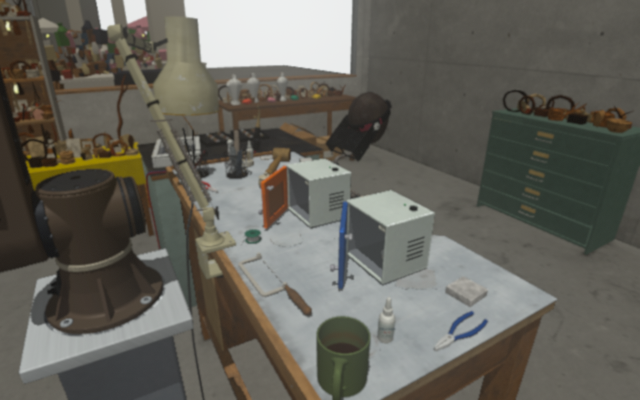

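The gripper is above the view and the lamp is still undisturbed. I carry on across.

Call:
{"fn": "servo_tool", "kwargs": {
  "motion": [
    {"offset": [0,0.04,0.0235],"roll": 0,"claw": 1},
    {"offset": [0,0.04,0.0235],"roll": 0,"claw": 1},
    {"offset": [0,0.04,0.0235],"roll": 0,"claw": 1},
    {"offset": [0,0.04,0.0235],"roll": 0,"claw": 1},
    {"offset": [0,0.04,0.0235],"roll": 0,"claw": 1},
    {"offset": [0,0.04,0.0235],"roll": 0,"claw": 1},
    {"offset": [0,0.04,0.0235],"roll": 0,"claw": 1},
    {"offset": [0,0.04,0.0235],"roll": 9,"claw": 1},
    {"offset": [0,0.03,0.0235],"roll": 9,"claw": 1},
    {"offset": [0,0,0],"roll": 9,"claw": 1},
    {"offset": [0,0,0],"roll": 9,"claw": 1}
  ]
}}

```text
clock: 3.5
tool_pos: [0.4447, 0.2195, 0.6128]
orientation: [-24.4, 90.0, -164.4]
force: [0.1, 0.8, -0.7]
opening: 0.0879
```

```bash
python3 - <<'E'
from st import *
st(); save('scene','s3'); save('wrist','w3')
E
```

```text
t 3.5 q [49.02, 4.5, 32.25, -0.01, -117.76, -9.03] p [0.4447, 0.2195, 0.6128] jaw -140.0 F [0.1, 0.8, -0.7] M [0.06, 0.02, -0.03] tau [-0.5, -34.2, 27.7, 6.6, 0.0, 2.1] op 0.088
```

View pics/s3.png

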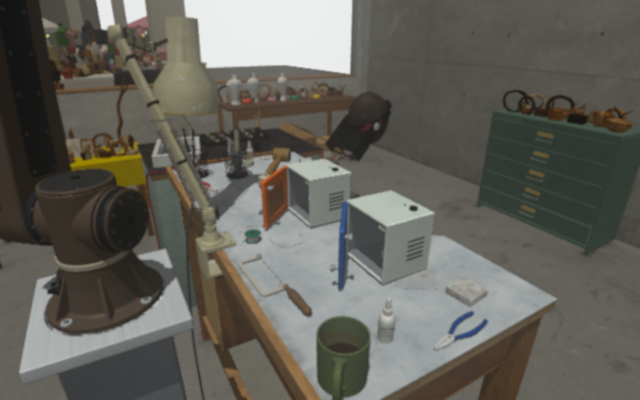

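View pics/w3.png

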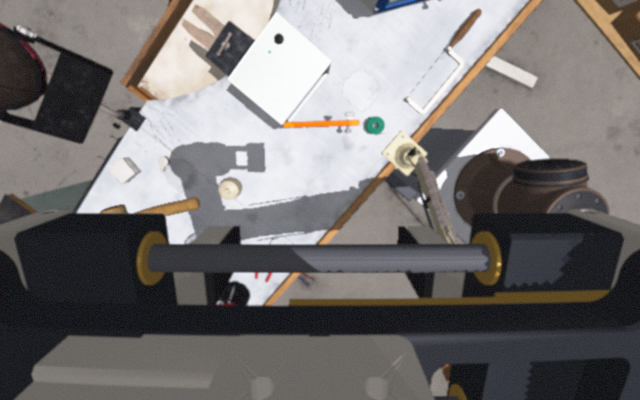

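We're across with nothing touched. The wrist view shows the orange door lying level at (283–358, 124), parallel to the jaws, with the lamp base at (403,153) well away. I'll measure the door again from this view.

```bash
python3 - <<'E'
from st import *
s=L('w3'); doors(s,'w3')
hsv=cv2.cvtColor(s['frame'],cv2.COLOR_BGR2HSV); m=cv2.inRange(hsv,(5,150,90),(18,255,255)); m[:100]=0;m[150:]=0;m[:,:270]=0;m[:,375:]=0
v,u=np.nonzero(m)
# cast on plane z=.154
x=pts(s,np.c_[u,v]);R=s['extrinsics'];d=np.c_[x[:,0],-x[:,1],-np.ones(len(x))]@R[:3,:3].T;c=R[:3,3]
p=c+d*((.154-c[2])/d[:,2:]); r=cv2.minAreaRect(p[:,:2].astype(np.float32)); print(cv2.boxPoints(r).round(4).tolist(),r[1])
H=np.array([.5385,.2165]); ang=-139.5
for a in (0.86,):
    pass
o=ctrl.get_obs();print(o['tool_pos'])
E
```

```text
w3 amber [129, 86, 18, 14, 74] min [ 0.933  0.441 -0.177] max [ 0.994  0.454 -0.141]
w3 amber [283, 121, 76, 6, 273] min [0.423 0.117 0.151] max [0.541 0.223 0.157]
  top n 271 z 0.154 box [[0.42100000381469727, 0.12300000339746475], [0.4269999861717224, 0.11599999666213989], [0.5440000295639038, 0.21799999475479126], [0.5379999876022339, 0.22499999403953552]] size [0.155 0.009]
w3 blue [377, 0, 44, 12, 212] min [ 0.484 -0.191  0.02 ] max [ 0.552 -0.104  0.09 ]
[[0.42100000381469727, 0.12290000170469284], [0.4269999861717224, 0.11599999666213989], [0.5439000129699707, 0.21780000627040863], [0.5378000140190125, 0.22470000386238098]] (0.1549670696258545, 0.009165029041469097)
[0.44446868 0.21992854 0.61288814]
```

Call:
{"fn": "servo_tool", "kwargs": {
  "motion": [
    {"offset": [0.04,0.0185,-0.0105],"roll": 0,"claw": 1},
    {"offset": [0.05,0,0],"roll": 0,"claw": 1},
    {"offset": [0.05,0,0],"roll": 0,"claw": 1},
    {"offset": [0.05,0,0],"roll": 0,"claw": 1},
    {"offset": [0.05,0,0],"roll": 0,"claw": 1}
  ]
}}

```text
clock: 4.22
tool_pos: [0.4639, 0.2128, 0.3714]
orientation: [-157.3, 90.0, 63.3]
force: [0.6, 0.3, -0.3]
opening: 0.0876
```

```bash
python3 - <<'E'
from st import *
st(); save('scene','s4')
E
```

```text
t 4.22 q [46.7, 0.96, -2.42, -0.01, -86.6, -6.06] p [0.4639, 0.2128, 0.3714] jaw 220.6 F [0.6, 0.3, -0.3] M [0.12, -0.06, -0.04] tau [-0.3, -34.4, 33.7, 7.4, -1.5, -0.0] op 0.088
```

View pics/s4.png

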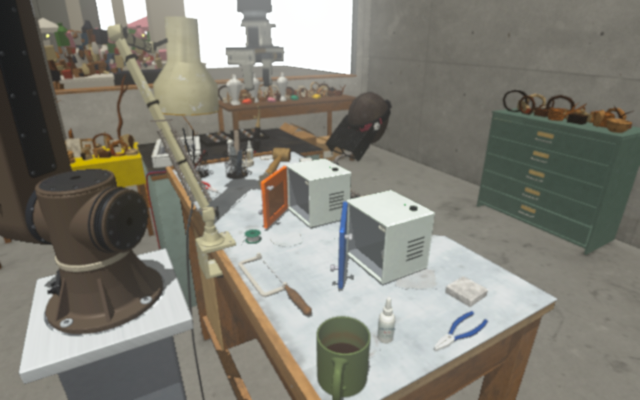

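The gripper now shows at (255, 0–95), above the amber door, and the lamp is clear. I go down to about 0.22 and look.

Call:
{"fn": "servo_tool", "kwargs": {
  "motion": [
    {"offset": [0.05,0,0],"roll": 0,"claw": 1},
    {"offset": [0.05,0,0],"roll": 0,"claw": 1},
    {"offset": [0.05,0,0],"roll": 0,"claw": 1},
    {"offset": [0,0,0],"roll": 0,"claw": 1}
  ]
}}

```text
clock: 4.78
tool_pos: [0.4628, 0.2117, 0.2209]
orientation: [0.9, 89.6, -138.6]
force: [-0.3, -0.2, 1.3]
opening: 0.0876
```

```bash
python3 - <<'E'
from st import *
st(); save('scene','s5'); save('wrist','w5'); save('top','t5')
s=L('scene0');t=L('s5')
a=s['frame'];b=t['frame']; cv2.imwrite('pics/s5w5.png',np.hstack([cv2.resize(b,(400,250)),cv2.resize(L('w5')['frame'],(400,250))]))
cv2.imwrite('pics/s5z.png',cv2.resize(b[0:280,60:380],None,fx=2.1,fy=2.1,interpolation=cv2.INTER_CUBIC))
doors(L('w5'),'w5')
E
```

```text
t 4.78 q [46.69, 4.31, -18.01, -0.04, -68.04, -6.17] p [0.4628, 0.2117, 0.2209] jaw -139.5 F [-0.3, -0.2, 1.3] M [0.05, -0.02, -0.01] tau [0.0, -33.3, 26.4, 6.2, 0.9, 0.0] op 0.088
w5 amber [7, 67, 26, 21, 140] min [ 0.941  0.443 -0.149] max [ 0.996  0.456 -0.142]
w5 amber [27, 71, 20, 13, 84] min [ 0.948  0.436 -0.181] max [ 0.989  0.445 -0.17 ]
w5 amber [244, 135, 189, 22, 3186] min [ 0.375  0.09  -0.002] max [0.543 0.24  0.156]
  top n 2520 z 0.153 box [[0.4189999997615814, 0.12200000137090683], [0.4269999861717224, 0.11299999803304672], [0.5450000166893005, 0.21699999272823334], [0.5370000004768372, 0.22599999606609344]] size [0.157 0.012]
```

View pics/s5z.png

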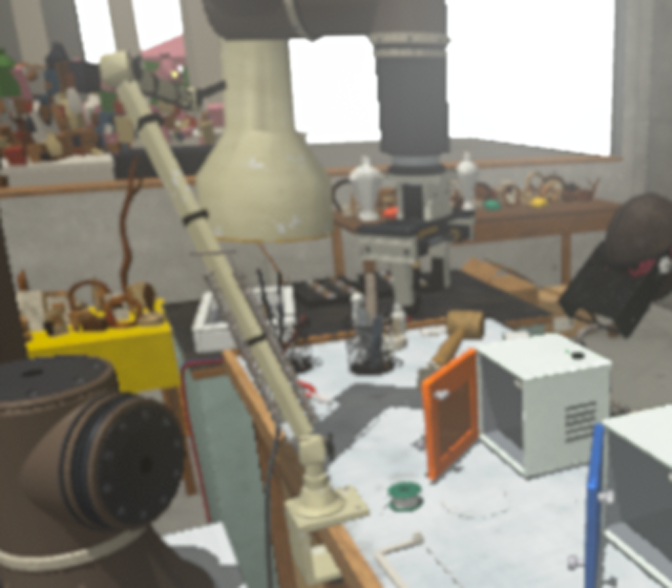

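View pics/w5.png

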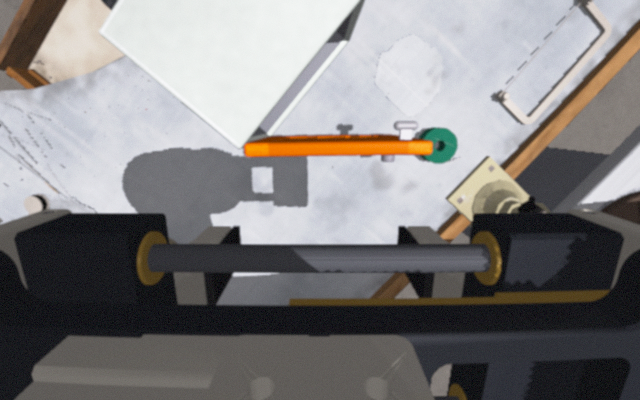

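View pics/t5.png

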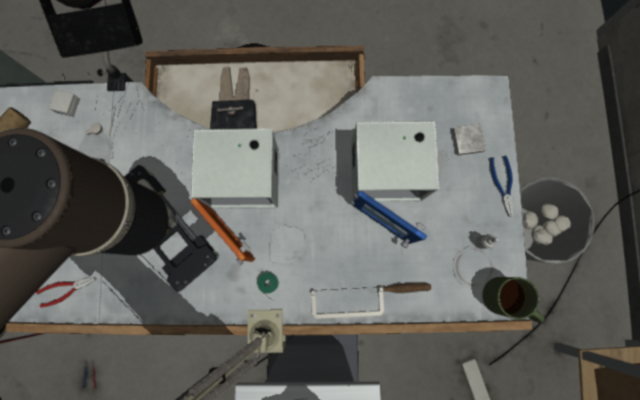

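The wrist and top views agree with the gripper parallel to the door. The wrist view's door box is 157 × 12 mm, as specified, with the hinge axis at about (0.537, 0.218) and the door 0.85 rad open. I lower to about z 0.125, so the tips face the top rail.

Call:
{"fn": "servo_tool", "kwargs": {
  "motion": [
    {"offset": [0.04,0,0],"roll": 0,"claw": 1},
    {"offset": [0.04,0,0],"roll": 0,"claw": 1},
    {"offset": [0.016,0,0],"roll": 0,"claw": 1},
    {"offset": [0,0,0],"roll": 0,"claw": 1}
  ]
}}

```text
clock: 5.42
tool_pos: [0.4651, 0.2135, 0.1282]
orientation: [167.1, 89.9, 27.6]
force: [-0.4, 0.7, 0.6]
opening: 0.0875
```

```bash
python3 - <<'E'
from st import *
st(); save('scene','s6');save('wrist','w6')
b=L('s6')['frame']
cv2.imwrite('pics/s6z.png',cv2.resize(b[0:280,60:380],None,fx=2.1,fy=2.1,interpolation=cv2.INTER_CUBIC))
doors(L('w6'),'w6')
E
```

```text
t 5.42 q [46.68, 8.85, -25.8, 0.02, -55.3, -6.27] p [0.4651, 0.2135, 0.1282] jaw -139.6 F [-0.4, 0.7, 0.6] M [0.07, -0.06, -0.02] tau [-0.0, -36.9, 24.5, 5.8, 0.3, 0.0] op 0.087
w6 amber [204, 139, 297, 37, 8223] min [ 0.358  0.074 -0.001] max [0.568 0.279 0.156]
  top n 6243 z 0.153 box [[0.4189999997615814, 0.12200000137090683], [0.4269999861717224, 0.11299999803304672], [0.5450000166893005, 0.21699999272823334], [0.5370000004768372, 0.22599999606609344]] size [0.157 0.012]
```

View pics/s6z.png

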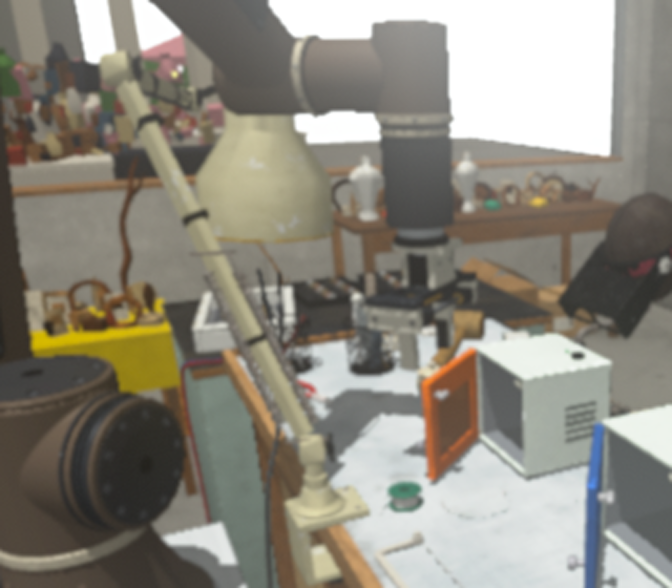

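View pics/w6.png

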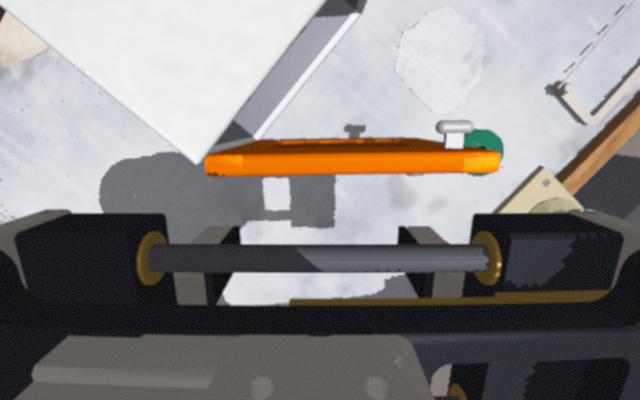

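```bash
python3 - <<'E'
from st import *
s=L('s6');P=cloud(s)
for z,(a,b) in {'forearm':(150,95),'fl':(225,95),'mid':(240,100),'tube':(330,80),'fl2':(200,60),'fl3':(215,90)}.items():
    u,v=int(60+a/2.1),int(b/2.1); print(z,(u,v),P[v,u].round(3))
E
```

```text
forearm (131, 45) [0.174 0.419 0.507]
fl (167, 45) [0.259 0.347 0.506]
mid (174, 47) [0.275 0.338 0.501]
tube (217, 38) [0.37  0.243 0.523]
fl2 (155, 28) [ 0.076 -0.817  0.522]
fl3 (162, 42) [0.249 0.357 0.514]
```

Call:
{"fn": "servo_tool", "kwargs": {
  "motion": [
    {"offset": [0,0.012,0],"roll": -3,"claw": 1},
    {"offset": [0,0.01,0],"roll": 0,"claw": 1},
    {"offset": [0,0.005,0],"roll": 0,"claw": 1}
  ]
}}

```text
clock: 5.9
tool_pos: [0.4833, 0.1928, 0.1281]
orientation: [176.8, 89.9, 40.1]
force: [-0.2, -0.4, 1.4]
opening: 0.0879
```

```bash
python3 - <<'E'
from st import *
st(); save('wrist','w7'); doors(L('w7'),'w7')
E
```

```text
t 5.9 q [43.39, 9.63, -24.82, 0.01, -55.44, -0.1] p [0.4833, 0.1928, 0.1281] jaw -136.7 F [-0.2, -0.4, 1.4] M [0.11, -0.02, 0.08] tau [0.3, -39.6, 25.5, 6.2, -0.0, -0.0] op 0.088
w7 amber [210, 165, 285, 61, 10441] min [0.428 0.114 0.016] max [0.543 0.223 0.224]
  top n 6004 z 0.153 box [[0.421999990940094, 0.12099999934434891], [0.4300000071525574, 0.1120000034570694], [0.5450000166893005, 0.2160000056028366], [0.5370000004768372, 0.22499999403953552]] size [0.155 0.012]
```

View pics/w7.png

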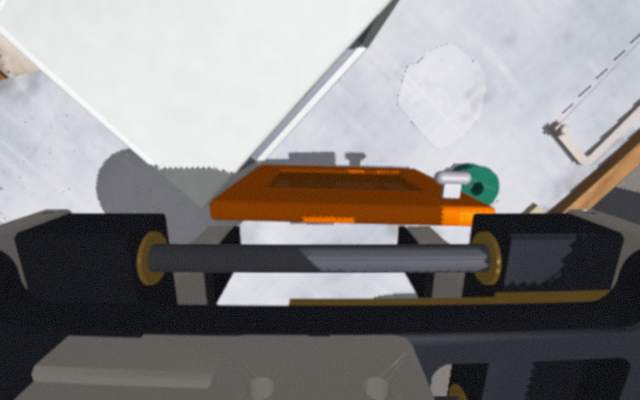

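Call:
{"fn": "servo_tool", "kwargs": {
  "motion": [
    {"offset": [0,0.005,0.0015],"roll": -4.5,"claw": 1},
    {"offset": [0,0.005,0.0015],"roll": -4.5,"claw": 1},
    {"offset": [0,0.005,0.0015],"roll": -4.5,"claw": 1},
    {"offset": [0,0.005,0.0015],"roll": -4.5,"claw": 1},
    {"offset": [0,0.005,0.0015],"roll": -4.5,"claw": 1},
    {"offset": [0,0.005,0.0015],"roll": -4.5,"claw": 1}
  ]
}}

```text
clock: 6.7
tool_pos: [0.5016, 0.1685, 0.1273]
orientation: [175.4, 90.0, 65.9]
force: [-1.2, 1.8, 0.2]
opening: 0.0874
```

```bash
python3 - <<'E'
from st import *
st(); save('wrist','w8'); doors(L('w8'),'w8'); save('top','t8'); doors(L('t8'),'t8')
E
```

```text
t 6.7 q [39.81, 10.55, -23.76, -0.02, -55.66, 30.69] p [0.5016, 0.1685, 0.1273] jaw -109.5 F [-1.2, 1.8, 0.2] M [0.64, 0.37, 0.1] tau [-0.5, -41.0, 25.4, 6.6, -0.0, -1.2] op 0.087
w8 amber [206, 168, 286, 56, 9512] min [0.486 0.074 0.021] max [0.543 0.222 0.223]
  top n 6136 z 0.153 box [[0.4819999933242798, 0.07699999958276749], [0.49300000071525574, 0.0729999989271164], [0.5450000166893005, 0.21899999678134918], [0.5339999794960022, 0.22300000488758087]] size [0.156 0.011]
w8 blue [590, 26, 50, 47, 1165] min [ 0.511 -0.154  0.017] max [ 0.554 -0.103  0.071]
t8 amber [219, 207, 14, 10, 106] min [0.503 0.121 0.028] max [0.526 0.192 0.252]
  top n 74 z 0.154 box [[0.5049999952316284, 0.1420000046491623], [0.5149999856948853, 0.1379999965429306], [0.5239999890327454, 0.16200000047683716], [0.5139999985694885, 0.16599999368190765]] size [0.025 0.011]
t8 amber [258, 220, 14, 11, 74] min [0.484 0.072 0.031] max [0.496 0.104 0.156]
  top n 42 z 0.154 box [[0.4830000102519989, 0.07500000298023224], [0.492000013589859, 0.07100000232458115], [0.4970000088214874, 0.08500000089406967], [0.4880000054836273, 0.08900000154972076]] size [0.015 0.01 ]
t8 blue [504, 157, 8, 37, 95] min [ 0.566 -0.479  0.006] max [ 0.652 -0.467  0.014]
t8 blue [491, 158, 13, 37, 91] min [ 0.564 -0.457  0.003] max [ 0.65  -0.434  0.015]
t8 blue [358, 192, 68, 47, 445] min [ 0.456 -0.235  0.139] max [ 0.548 -0.108  0.158]
  top n 422 z 0.154 box [[0.45399999618530273, -0.23100000619888306], [0.4620000123977661, -0.2370000034570694], [0.5519999861717224, -0.1120000034570694], [0.5429999828338623, -0.10599999874830246]] size [0.154 0.01 ]
t8 blue [361, 207, 43, 31, 120] min [ 0.468 -0.216  0.019] max [ 0.533 -0.123  0.051]
```

View pics/w8.png

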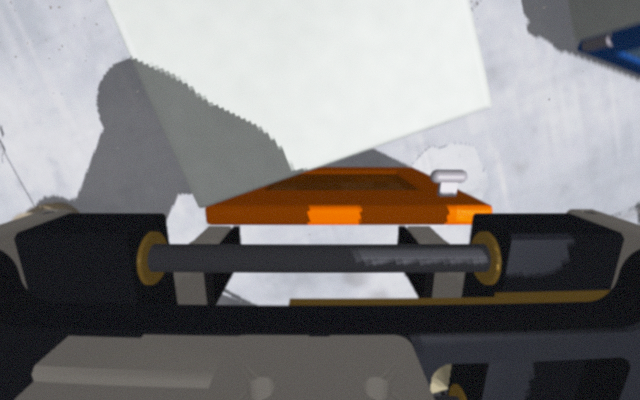

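View pics/t8.png

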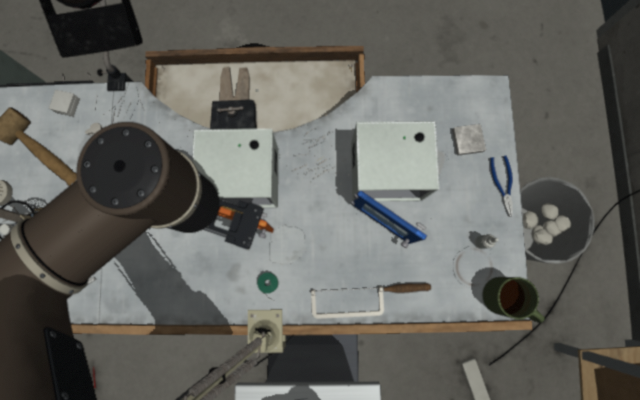

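The door followed to 0.34 rad. It is parallel to the jaws, with 11 mm from the TCP to the contact face, and the blue door hasn't moved. I continue with the outer finger slightly leading.

Call:
{"fn": "servo_tool", "kwargs": {
  "motion": [
    {"offset": [0,0.004,0.004],"roll": -4.5,"claw": 1},
    {"offset": [0,0.004,0.004],"roll": -4.5,"claw": 1},
    {"offset": [0,0.004,0.004],"roll": -4.5,"claw": 1}
  ]
}}

```text
clock: 7.18
tool_pos: [0.5098, 0.1536, 0.1272]
orientation: [138.5, 90.0, 42.4]
force: [-0.5, 0.7, 0.1]
opening: 0.0874
```

```bash
python3 - <<'E'
from st import *
st(); save('wrist','w9'); doors(L('w9'),'w9')
E
```

```text
t 7.17 q [37.88, 10.87, -23.37, -0.0, -55.76, 46.0] p [0.5098, 0.1536, 0.1272] jaw -96.1 F [-0.5, 0.7, 0.1] M [0.21, 0.1, -0.07] tau [0.3, -41.5, 25.7, 6.3, 0.1, -1.2] op 0.087
w9 amber [191, 178, 286, 47, 8181] min [0.514 0.067 0.069] max [0.545 0.221 0.223]
  top n 6235 z 0.153 box [[0.5120000243186951, 0.06800000369548798], [0.5239999890327454, 0.06700000166893005], [0.5440000295639038, 0.2199999988079071], [0.5329999923706055, 0.22200000286102295]] size [0.155 0.012]
w9 blue [587, 119, 53, 51, 1249] min [ 0.5   -0.169  0.018] max [ 0.554 -0.103  0.075]
```

View pics/w9.png

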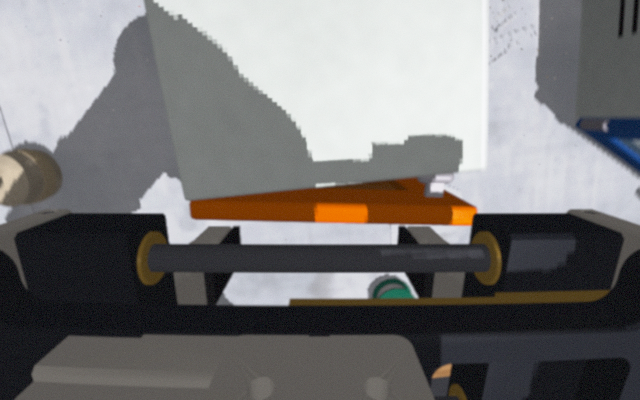

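Call:
{"fn": "servo_tool", "kwargs": {
  "motion": [
    {"offset": [0,0.003,0.001],"roll": -2,"claw": 1},
    {"offset": [0,0.003,0],"roll": -2,"claw": 1}
  ]
}}

```text
clock: 7.48
tool_pos: [0.5141, 0.1517, 0.1268]
orientation: [-72.6, 89.8, -164.9]
force: [-4.5, -0.7, 3.6]
opening: 0.0875
```

```bash
python3 - <<'E'
from st import *
st(); save('wrist','w10'); doors(L('w10'),'w10')
E
```

```text
t 7.47 q [37.35, 11.33, -22.8, -0.08, -56.03, 50.38] p [0.5141, 0.1517, 0.1268] jaw -92.3 F [-4.5, -0.7, 3.6] M [-0.39, 1.71, -0.27] tau [-0.3, -40.6, 27.1, 6.9, 1.8, -0.2] op 0.088
w10 amber [189, 193, 287, 33, 6974] min [0.523 0.067 0.121] max [0.552 0.222 0.222]
  top n 6146 z 0.153 box [[0.5220000147819519, 0.06800000369548798], [0.5339999794960022, 0.06700000166893005], [0.5440000295639038, 0.22100000083446503], [0.5329999923706055, 0.22200000286102295]] size [0.154 0.011]
w10 blue [582, 145, 58, 58, 1429] min [ 0.49  -0.183  0.015] max [ 0.554 -0.104  0.08 ]
```

The catch is now resisting at about 4.5 N, with the door near 0.07 rad.

Call:
{"fn": "servo_tool", "kwargs": {
  "motion": [
    {"offset": [0,0.0025,0],"roll": -1.5,"claw": 1},
    {"offset": [0,0.0025,0],"roll": -1,"claw": 1}
  ]
}}

```text
clock: 7.78
tool_pos: [0.5197, 0.1516, 0.1267]
orientation: [-73.1, 89.9, -162.7]
force: [-11.8, 1.8, 6.1]
opening: 0.0876
```

```bash
python3 - <<'E'
from st import *
st(); save('wrist','w11'); doors(L('w11'),'w11')
E
```

```text
t 7.78 q [36.98, 11.8, -22.21, -0.05, -56.11, 53.38] p [0.5197, 0.1516, 0.1267] jaw -89.7 F [-11.8, 1.8, 6.1] M [0.14, 4.41, -0.65] tau [-1.4, -41.3, 29.5, 8.8, 3.6, 0.3] op 0.088
w11 amber [192, 206, 285, 21, 4889] min [0.531 0.067 0.151] max [0.56  0.221 0.222]
  top n 4843 z 0.154 box [[0.531000018119812, 0.06700000166893005], [0.5419999957084656, 0.06700000166893005], [0.5429999828338623, 0.22100000083446503], [0.5320000052452087, 0.22100000083446503]] size [0.154 0.011]
w11 blue [579, 165, 61, 59, 1520] min [ 0.489 -0.185  0.013] max [ 0.554 -0.103  0.081]
```

The door measures about 0.006 rad. I give one small extra nudge at the outer finger to be sure, then draw straight back.

Call:
{"fn": "servo_tool", "kwargs": {
  "motion": [
    {"offset": [0,0.001,0],"roll": -1,"claw": 1},
    {"offset": [0,0,0],"roll": 0,"claw": 1}
  ]
}}

```text
clock: 8.07
tool_pos: [0.5188, 0.1513, 0.1265]
orientation: [-79.2, 89.7, -167.9]
force: [-13.8, 1.5, 8.5]
opening: 0.0876
```

Call:
{"fn": "servo_tool", "kwargs": {
  "motion": [
    {"offset": [0,-0.005,0],"roll": 0,"claw": 1},
    {"offset": [0,-0.015,0],"roll": 0,"claw": 1},
    {"offset": [0,-0.02,0],"roll": 0,"claw": 1},
    {"offset": [0,0,0],"roll": 0,"claw": 1}
  ]
}}

```text
clock: 8.57
tool_pos: [0.4808, 0.1511, 0.1274]
orientation: [133.2, 89.9, 44.6]
force: [0.5, 0.5, 0.5]
opening: 0.0874
```

```bash
python3 - <<'E'
from st import *
st(); save('wrist','w12'); doors(L('w12'),'w12'); save('scene','s12')
E
```

```text
t 8.57 q [39.81, 8.17, -26.75, -0.01, -55.02, 51.61] p [0.4808, 0.1511, 0.1274] jaw -88.6 F [0.5, 0.5, 0.5] M [0.02, -0.12, 0.01] tau [0.2, -37.9, 24.9, 5.8, 0.0, -0.2] op 0.087
w12 amber [185, 128, 302, 31, 6198] min [0.532 0.066 0.15 ] max [0.543 0.222 0.156]
  top n 6162 z 0.154 box [[0.5320000052452087, 0.06599999964237213], [0.5429999828338623, 0.06599999964237213], [0.5429999828338623, 0.22200000286102295], [0.5320000052452087, 0.22200000286102295]] size [0.156 0.011]
w12 blue [579, 126, 61, 68, 1616] min [ 0.487 -0.187  0.011] max [ 0.553 -0.103  0.073]
```

View pics/w12.png

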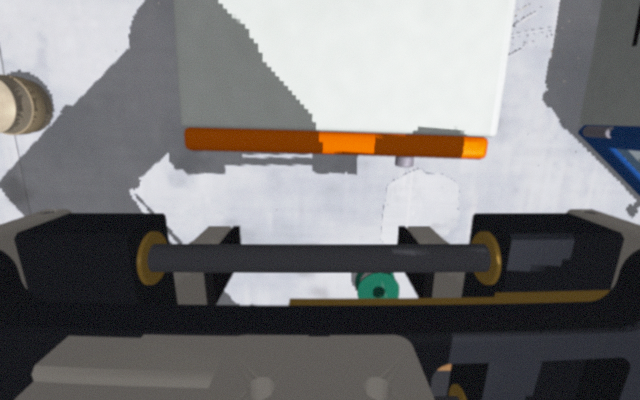

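View pics/s12.png

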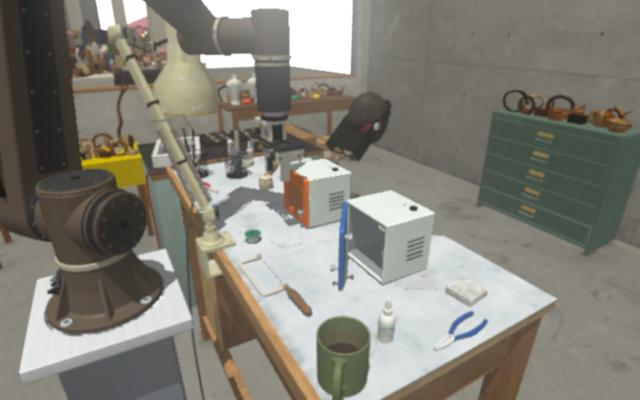

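The door sits flush against the cabinet front, at (185–487, 128–158) in the wrist view, and stays shut with the tool backed off. I raise the tool clear and check both doors from above.

Call:
{"fn": "servo_tool", "kwargs": {
  "motion": [
    {"offset": [-0.04,0,0],"roll": 0,"claw": 1},
    {"offset": [-0.04,0,0],"roll": 0,"claw": 1},
    {"offset": [-0.04,0,0],"roll": 0,"claw": 1},
    {"offset": [0,0,0],"roll": 0,"claw": 1},
    {"offset": [0,0,0],"roll": 0,"claw": 1},
    {"offset": [0,0,0],"roll": 0,"claw": 1},
    {"offset": [0,0,0],"roll": 0,"claw": 1}
  ]
}}

```text
clock: 9.55
tool_pos: [0.4816, 0.1508, 0.2462]
orientation: [-52.3, 89.9, -140.9]
force: [-0.3, -0.1, -0.2]
opening: 0.0877
```

```bash
python3 - <<'E'
from st import *
st(); save('wrist','w13'); doors(L('w13'),'w13'); save('top','t13'); doors(L('t13'),'t13')
E
```

```text
t 9.55 q [39.72, 2.8, -16.33, -0.0, -70.96, 51.65] p [0.4816, 0.1508, 0.2462] jaw -88.6 F [-0.3, -0.1, -0.2] M [-0.02, 0.01, 0.01] tau [-0.0, -33.7, 29.5, 7.0, 0.1, 0.0] op 0.088
w13 amber [242, 127, 173, 16, 1796] min [0.532 0.067 0.151] max [0.543 0.222 0.156]
  top n 1787 z 0.154 box [[0.531000018119812, 0.06700000166893005], [0.5419999957084656, 0.06700000166893005], [0.5429999828338623, 0.22200000286102295], [0.5320000052452087, 0.22200000286102295]] size [0.155 0.011]
w13 blue [513, 125, 127, 88, 3907] min [ 0.458 -0.228  0.012] max [ 0.553 -0.104  0.156]
  top n 1024 z 0.153 box [[0.4970000088214874, -0.1679999977350235], [0.5070000290870667, -0.17499999701976776], [0.5559999942779541, -0.10899999737739563], [0.5460000038146973, -0.10199999809265137]] size [0.082 0.012]
t13 amber [261, 198, 12, 9, 84] min [0.53  0.065 0.097] max [0.539 0.083 0.157]
  top n 56 z 0.154 box [[0.5299999713897705, 0.06499999761581421], [0.5389999747276306, 0.06499999761581421], [0.5389999747276306, 0.08299999684095383], [0.5299999713897705, 0.08299999684095383]] size [0.018 0.009]
t13 blue [504, 157, 8, 37, 96] min [ 0.566 -0.479  0.003] max [ 0.652 -0.467  0.014]
t13 blue [491, 158, 13, 37, 91] min [ 0.564 -0.457  0.003] max [ 0.649 -0.434  0.012]
t13 blue [358, 192, 68, 47, 445] min [ 0.456 -0.236  0.139] max [ 0.549 -0.108  0.16 ]
  top n 421 z 0.154 box [[0.453000009059906, -0.23100000619888306], [0.4620000123977661, -0.23600000143051147], [0.5519999861717224, -0.1120000034570694], [0.5440000295639038, -0.10599999874830246]] size [0.154 0.01 ]
t13 blue [360, 207, 44, 31, 121] min [ 0.467 -0.216  0.022] max [ 0.534 -0.123  0.051]
```

View pics/t13.png

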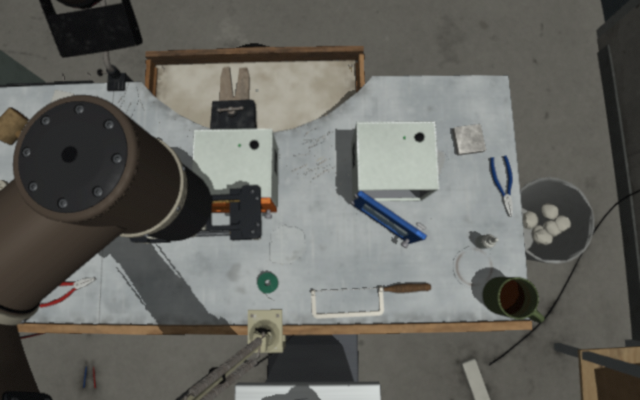

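The amber door is within about 0.006 rad of shut a second after release. The blue door's box is unchanged to the millimetre, and the force on the tool is zero. I hand in.

```bash
python3 -c "
from plant import ctrl
print(ctrl.close_job())"
```

```text
the job is handed in; nothing more can be done
None
```

The amber door is shut and held, and the blue door was not moved. I handed the job in at about 9.6 s of the 35 s allowed; no verdict is reported.

- **What I did:** I lifted the tool over the desk lamp's arm, which stood in the way. I came down beside the amber door's outer face and pushed it shut with the open fingers on the top rail. Then I drew back 40 mm and raised the tool 120 mm.
- **Amber door:** The catch began to resist at about 4.5 N, and the force reached 14 N or so with the door home. About a second after release the wrist camera put it at 0 to 0.006 rad (1 mm resolution), against the 0.03 limit. I did not see the snap itself. I take it as seated because the door measured flush and stayed shut with nothing touching it.
- **Blue door:** The top camera gave the same outline before and after, within 1 mm.
- **Robot at the end:** The force on the tool read under 0.5 N on each axis, so nothing was being touched.
- **Disagreement:** The hinge position differed by up to 8 mm between the scene camera, where the door was partly hidden, and the top and wrist cameras. Those two agreed to within 3–4 mm, so I used them.

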